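# Put four mixed-up specimens back on their own plates

## Robot

A 6-joint arm with a two-finger parallel gripper is mounted at the origin on a cart in front of the work surface, level with it; the furniture and walls round the work are solid. World frame = base frame: x ahead of the robot, y to its left, z up, the work surface at z = 0. Lengths are in m, angles in degrees, forces in N, time in s.
With the tool pointing down it reaches from about 0.375 to 0.9 m from the base axis. Payload 3.1 kg.
Tool frame: the origin (TCP) lies at the very end of the fingers, on their centre line; the grasp point (between the pads) lies bot.grip_point_offset behind it (bot.grip_point_offset is the distance from the TCP to the grasp point, in m); z points along the fingers, y is the line along which they close (so a half turn about z gives the same grasp; the last joint's range is limited). The gripper opens to 87 mm and grips with 3 to 60 N. Pads are 19 mm wide; open, the fingers measure 117 mm over their backs; the gripper's body (75 mm by 190 mm) begins 51 mm behind the grasp point.
Start: joints at [-84.655, 30.224, 82.088, -0, 67.689, -10.227], TCP at [0.168, -0.602, 0.223] pointing down, gripper open.
Joint ranges: [-176.69, 176.69], [-43.24, 126.21], [12.49, 139.97], [-82, 262], [0, 151.66], [-163.58, 163.58]. Speed limits (degrees/s): [159.86, 159.86, 180, 180, 180, 180].

## Interface

Orientations are given as a 3x3 rotation matrix whose columns are the frame's x, y, z axes.
In Python, from rig import bot, viewer, ticket gives the robot as it stands.
- The arm moves only by the tool servo_tool, never from a script. Its argument "targets" is a list of rows, each an object with "offset": the shift along the tool's x, y, z in m, a list of three; "dr": the turn, a rotation vector about the tool's x, y, z in degrees, a list of three. In form: [{"offset": [x, y, z], "dr": [ax, ay, az]}, ...]. A call has 1 to 20 rows; each row is the pose to reach, as a shift and turn from the pose commanded when the call began, along the tool's axes at that moment; what a row does not reach only later rows make up. A row lasts 1/12 s, in which the tool goes at most 41.7 mm and 7.16 degrees, less where a joint would pass 70% of its speed; a pose out of reach is approached as far as the arm can. A call with a gripper value outside its range is refused whole. "gripper" is the gripper command: -1 is fully open, 1 is shut, values between are in proportion, set as the call begins (left out, the last holds). The fingers move at their own pace and stop on an object; the grip force is fixed at half the most. Time passes only in rows, so rows that repeat a pose let the fingers close. It gives the time, the measured TCP pose, the force, the opening and the grip force at its end, in the units of the state.
- bot.read_state(): the state, without advancing time (a new reading comes with each control period).
- viewer.capture(name): name is "scene" or "top"; returns a dict with "color" (384x512x3 uint8, red, green, blue), "camera_matrix" (3x3 intrinsics, pixels), "k1" (the pictures are not rectified: a ray, as slopes to the right and down, at radius r is drawn at 1 + k1 r^2 times it, then the intrinsics apply), "R" (3x3) and "t" (3): a world point X has camera coordinates R X + t. Camera axes: x right, y down, z forward; pixel columns grow to the right and rows downward; lengths in m; the calibration is good to about 2 mm. A picture is of the moment at which its call begins. There is no depth.
- ticket.hand_in(): hands the job in; it is judged then, once.
The state is a dict: "time_s": time; "joint_positions": joint angles; "qvel": joint speeds; "tau": joint torques, N m; "position": TCP position; "tcp_rot": TCP orientation; "force": force on the tool from outside, world axes, zero at the start; "moment": the same for the moment, N m; "opening": opening from 0.0 (shut) to 1.0 (fully open); "grasp_force": force on a finger pad.
Only numpy, scipy, OpenCV 4.12 (cv2) and the standard library are available. Lean on these libraries where they do the work, as an engineer would, in place of code of your own. Each camera call takes 0.05 s, during which the arm holds its last target. There are 200 camera calls.

## Task

The four specimens on the grey metal plates have been mixed up: every one stands on another's plate. Put each on its own plate, upright and in the middle: the microscope objective on the round plate, the slotted rotor on the square one, the gear on the triangle and the bushing on the long strip, one to a plate. Where a plate must be cleared first, its piece can be parked on the empty cork mat; leave the dropper bottle undisturbed.

Things in the scene. Friction and masses are not known exactly. Their poses are not given: they have to be found in the camera images.
- objective_center (a point): Microscope objective: a black upright cylinder, 51 mm across, 52 mm high, loose. The point is on its axis, 26 mm above its underside; z along the axis, up.
- rotor_center (a point): Slotted rotor: a turned steel part, 37 mm high, with a 48 mm flange at the foot, a 43 mm body above it and four slots milled in the top, loose. The point is on its axis, 18.5 mm above its underside; z up. Take it across the body, above the flange (above 12 mm from its underside).
- gear_center (a point): Small steel spur gear lying flat: 32 mm across the teeth, toothed part 10 mm high, with a narrow hub on top to 16 mm in all, loose. The point is on its axis, 5 mm above its underside (half-way up the teeth); z up. Grip it low, across the teeth.
- bushing_center (a point): Bronze bushing: a tan tube, 24 mm high, 26 mm across the body, with a 32 mm flange about 4 mm thick at its foot, loose. The point is on its axis, 12 mm above its underside; z up. Take it across the body, above the flange.
- round_plate_top (a point): Round specimen plate: flat grey painted metal disc, 86 mm across, 6 mm thick, fixed to the worktop, no rim. The point is the middle of its top face (6 mm above the worktop); z up.
- square_plate_top (a point): Square specimen plate: flat grey painted metal square, 84 x 84 mm, 6 mm thick, fixed to the worktop, no rim. The point is the middle of its top face (6 mm above the worktop); z up.
- triangle_plate_top (a point): Triangle specimen plate: flat grey painted metal equilateral triangle, sides 111 mm, one corner along its x, 6 mm thick, fixed to the worktop, no rim. The point is the middle of its top face (6 mm above the worktop); z up.
- strip_plate_top (a point): Strip specimen plate: flat grey painted metal long strip, 56 mm (its x) by 124 mm (its y), 6 mm thick, fixed to the worktop, no rim. The point is the middle of its top face (6 mm above the worktop); z up.
- cork_mat: Brown cork mat lying flat, fixed, 100 x 100 mm, 6 mm thick, nothing on it at the start: a free spot. Origin at the middle of its underside, on the worktop; z up.
- bottle_center (a point): Dropper bottle, a bystander: standing, 38 mm across, 113 mm high with its black dropper, loose. The point is on its axis, 36 mm above the worktop; z up.
There are look-alikes about, which are no part of the job. What is shaped like the part that bears objective_center but pink is not meant.

How it is judged (in metres and radians):
At the end, for the whole second after the job is handed in: Objective on the round plate, rotor on the square, gear on the triangle, bushing on the strip: each within 15 mm of the middle of its plate, standing flat on it and upright (within 0.12 rad), released and at rest (horizontal distance between objective_center and round_plate_top below 0.015 m and z of objective_center in the frame of round_plate_top between 0.023 and 0.03 m and angle between each of objective_center, rotor_center, gear_center, bushing_center's own z axis and vertical below 0.12 rad and linear speed of each of objective, rotor, gear, bushing below 0.02 m/s and horizontal distance between rotor_center and square_plate_top below 0.015 m and z of rotor_center in the frame of square_plate_top between 0.0155 and 0.0225 m and horizontal distance between gear_center and triangle_plate_top below 0.015 m and z of gear_center in the frame of triangle_plate_top between 0.002 and 0.009 m and horizontal distance between bushing_center and strip_plate_top below 0.015 m and z of bushing_center in the frame of strip_plate_top between 0.009 and 0.016 m); the robot touches nothing.
It fails at once if the dropper bottle is moved by more than 15 mm or tipped (distance of bottle_center from where it was at the start of the episode above 0.015 m or angle between bottle_center's own z axis and vertical above 0.3 rad).
It also fails if it takes over 128 s, if anything falls off the work surface, if the arm or the gripper's body presses on something with over 40 N, if the wrist force passes 120 N, or if a joint passes its speed limit or range.

## Working session

There is one attempt and no reset: what is moved stays moved. The work goes in short steps, Python scripts to look and compute and a tool call to move; the robot and the scene stay as the last step left them, time stands still between calls to the robot, and variables do not carry over. Pictures are saved under pics/ and viewed, at most 14 in all, crops included, and the job is handed in when it is done.

Besides the shell and the picture viewer there is one more tool, called by a JSON object that holds its "fn" and its "kwargs". servo_tool: Moves the arm, as the interface text tells. Its arguments: {"type":"object","properties":{"targets":{"type":"array"},"gripper":{"type":"number"}},"required":["targets"]}

```bash
ls; mkdir -p pics
python3 - <<'E'
from rig import bot, viewer, ticket
import cv2, numpy as np
s=bot.read_state(); print(s['time_s'],s['position'],np.round(s['tcp_rot'],3),s['opening'],bot.grip_point_offset)
for n in("scene","top"):
    c=viewer.capture(n); cv2.imwrite(f"pics/{n}0.png",c["color"][...,::-1]); np.savez(f"{n}0.npz",**c)
    print(n,c["camera_matrix"].tolist(),c["k1"],np.round(c["R"],3).tolist(),c["t"], -c["R"].T@c["t"])
E
```

```text
pics
0.0 [ 0.16774721 -0.60131408  0.22157181] [[ 0.963  0.268 -0.   ]
 [ 0.268 -0.963  0.002]
 [ 0.    -0.002 -1.   ]] 1.0013677960058145 0.0187
scene [[361.1322907387837, 0.0, 256.63061590792597], [0.0, 361.1322907387837, 198.48921771727936], [0.0, 0.0, 1.0]] 0.021342095040386713 [[-0.736, -0.676, 0.014], [-0.51, 0.54, -0.67], [0.445, -0.5, -0.743]] [0.34410192 0.38907144 0.57314191] [0.19648058 0.30922929 0.68120995]
top [[362.7657971493672, 0.0, 257.5128190502113], [0.0, 362.7657971493672, 196.21684517497968], [0.0, 0.0, 1.0]] -0.03389539667042095 [[0.017, -1.0, -0.005], [-0.993, -0.016, -0.12], [0.12, 0.007, -0.993]] [-0.0973384   0.59665954  0.85476103] [ 0.49150815 -0.09370773  0.9196371 ]
```

View pics/top0.png

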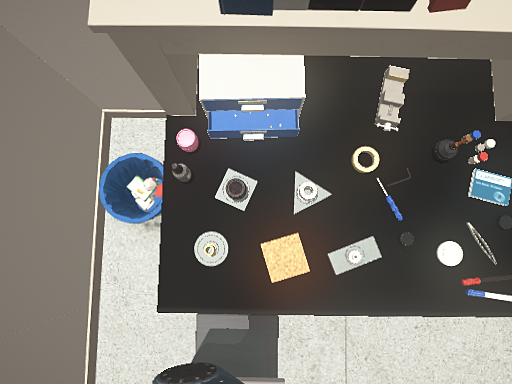

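View pics/scene0.png

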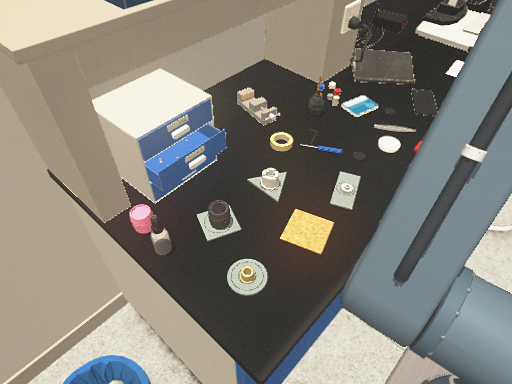

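The top view shows the round plate (211,249) with the bushing, the square (236,189) with the objective and the triangle (311,193) with the rotor. The strip (355,255) holds the gear, the cork mat is at (285,257), the bottle at (180,172) and the pink look-alike at (187,140). The scene view shows the same arrangement: bushing (247,274), objective (219,212), rotor (270,178), gear (347,187).

```bash
cat > geo.py <<'E'
import numpy as np, cv2
def cast(c,px,z):
    px=np.asarray(px,float).reshape(-1,1,2)
    r=cv2.undistortPoints(px,c["camera_matrix"],np.array([float(c["k1"]),0,0,0])).reshape(-1,2)
    R,t=c["R"],c["t"]; d=np.c_[r,np.ones(len(r))]@R; o=-R.T@t
    return o+d*((z-o[2])/d[:,2])[:,None]
def plates(c,seeds,z=.006):
    hsv=cv2.cvtColor(c["color"],cv2.COLOR_RGB2HSV)
    m=((hsv[...,2]>75)&(hsv[...,1]<75)).astype(np.uint8)
    out={}
    n,lab=cv2.connectedComponents(m)
    for k,(u,v) in seeds.items():
        w=lab[v-25:v+25,u-25:u+25]; b=np.bincount(w[w>0]); l=b.argmax()
        pts=np.argwhere(lab==l)[:,::-1]
        h=cast(c,cv2.convexHull(pts.astype(np.int32)).reshape(-1,2),z)[:,:2]
        h=cv2.convexHull(h.astype(np.float32))
        M=cv2.moments(h); out[k]=(M['m10']/M['m00'],M['m01']/M['m00'],M['m00'],h.reshape(-1,2))
    return out
E
python3 - <<'E'
from geo import *
T=dict(np.load("top0.npz")); S=dict(np.load("scene0.npz"))
st=dict(round=(211,249),square=(236,189),tri=(311,193),strip=(355,255)); ss=dict(round=(247,276),square=(219,222),tri=(270,181),strip=(347,190))
for n,c,sd in(("top",T,st),("scene",S,ss)):
    for k,v in plates(c,sd).items():
        r=cv2.minAreaRect(v[3]); print(n,k,np.round(v[:2],4),"area mm2",round(v[2]*1e6),"rect",np.round(r[0],4),np.round(r[1],4),round(r[2],1))
        if k=='tri': print(cv2.minEnclosingTriangle(v[3].reshape(-1,1,2))[1].reshape(-1,2).round(4).tolist())
print("expect",5809,7056,5335,6944)
print("bottle/cork base top", cast(T,[(180,176)],0.0).round(3), cast(T,[(285,257)],0.006).round(3))
# crops
a=[]
for k,(u,v) in st.items(): a.append(cv2.resize(T["color"][v-25:v+25,u-33:u+33],None,fx=6,fy=6,interpolation=cv2.INTER_CUBIC))
cv2.imwrite("pics/c.png",np.vstack([np.hstack(a[:2]),np.hstack(a[2:])])[...,::-1])
a=[]
for k,(u,v) in ss.items(): a.append(cv2.resize(S["color"][v-25:v+25,u-33:u+33],None,fx=6,fy=6,interpolation=cv2.INTER_CUBIC))
cv2.imwrite("pics/d.png",np.vstack([np.hstack(a[:2]),np.hstack(a[2:])])[...,::-1])
E
```

```text
top round [0.4688 0.0273] area mm2 5816 rect [0.4691 0.0274] [0.0851 0.0858] 46.5
top square [ 0.6198 -0.0317] area mm2 7153 rect [ 0.6198 -0.0316] [0.0845 0.0858] 66.4
top tri [ 0.6126 -0.2121] area mm2 5656 rect [ 0.6118 -0.2264] [0.0948 0.1103] 88.1
[[0.6105999946594238, -0.2784999907016754], [0.5564000010490417, -0.17710000276565552], [0.6712999939918518, -0.1809999942779541]]
top strip [ 0.4582 -0.3305] area mm2 7276 rect [ 0.4581 -0.3305] [0.0581 0.1264] 21.9
scene round [0.4676 0.0299] area mm2 5936 rect [0.4677 0.0299] [0.0851 0.0877] 43.1
scene square [ 0.6237 -0.0326] area mm2 8480 rect [ 0.6279 -0.0337] [0.0851 0.1108] 66.1
scene tri [ 0.6184 -0.214 ] area mm2 7657 rect [ 0.6102 -0.2236] [0.1006 0.1115] 88.1
[[0.6341000199317932, -0.32350000739097595], [0.5529999732971191, -0.1712999939918518], [0.6787999868392944, -0.17560000717639923]]
scene strip [ 0.4561 -0.3271] area mm2 7358 rect [ 0.456 -0.327] [0.0579 0.1292] 22.1
expect 5809 7056 5335 6944
bottle/cork base top [[0.652 0.113 0.   ]] [[ 0.451 -0.158  0.006]]
```

View pics/c.png

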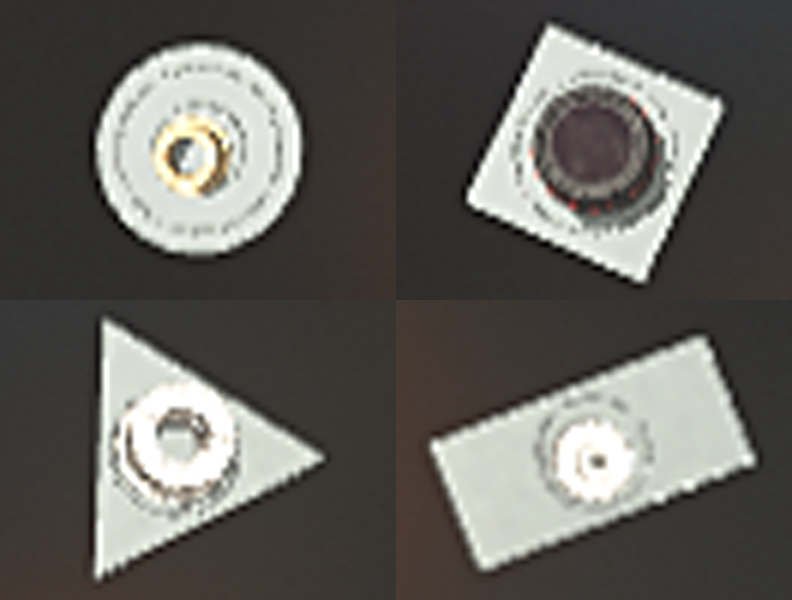

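View pics/d.png

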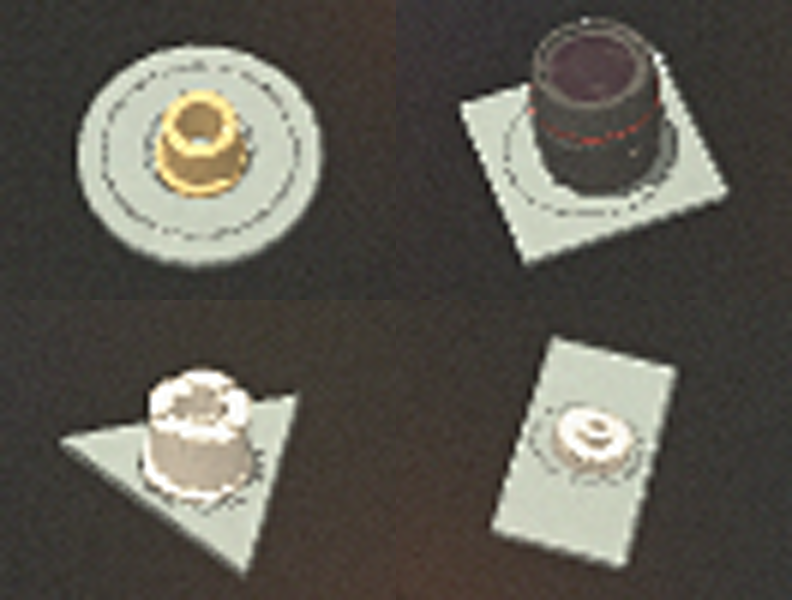

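The crops show each piece's top circle clearly. In the top view the centres are roughly bushing (209.4,249.4), objective (235.6,188), rotor (308,190) and gear (354.7,256.4). I'll cross-check these against the scene view.

```bash
cat > to.py <<'E'
import sys,numpy as np
from rig import bot
s=bot.read_state(); p=np.array(s['position']); R=np.array(s['tcp_rot'])
print("t",round(s['time_s'],2),"p",p.round(4),"open",round(s['opening'],3),"grip",round(s['grasp_force'],1),"F",np.round(s['force'],1),"x-axis yaw",round(np.degrees(np.arctan2(R[1,0],R[0,0])),2))
for a in sys.argv[1:]:
    q=np.array(eval(a)); print(a,"->",(R.T@(q-p)).round(4)); p=p
E
python3 - <<'E'
from geo import *
T=dict(np.load("top0.npz")); S=dict(np.load("scene0.npz"))
st=dict(bush=(211,249),obj=(236,189),rot=(311,193),gear=(355,255)); ss=dict(bush=(247,276),obj=(219,222),rot=(270,181),gear=(347,190))
ct=dict(bush=(191,155,.010),obj=(198,147,.058),rot=(182,136,.043),gear=(199,161,.016)); cs=dict(bush=(202,124,.03),obj=(196,68,.058),rot=(200,105,.043),gear=(198,137,.014))
for k in st:
    for n,c,s,q in(("top",T,st,ct),("scene",S,ss,cs)):
        u=(q[k][0]+.5)/6-.5+s[k][0]-33; v=(q[k][1]+.5)/6-.5+s[k][1]-25
        print(k,n,cast(c,[(u,v)],q[k][2])[0].round(4))
print("drawer handle",cast(T,[(254,138)],.06).round(3),"bottle cap",cast(T,[(178,166)],.11).round(3))
E
python3 to.py "[.468,.029,.10]" "[.468,.029,.0145]"
```

```text
bush top [0.4661 0.0301 0.01  ]
bush scene [0.4648 0.0318 0.03  ]
obj top [ 0.6143 -0.0347  0.058 ]
obj scene [ 0.6139 -0.0298  0.058 ]
rot top [ 0.614  -0.2102  0.043 ]
rot scene [ 0.6133 -0.2079  0.043 ]
gear top [ 0.455  -0.3295  0.016 ]
gear scene [ 0.4542 -0.3269  0.014 ]
drawer handle [[ 0.738 -0.077  0.06 ]] bottle cap [[0.656 0.094 0.11 ]]
t 0.1 p [ 0.1678 -0.6014  0.2217] open 0.997 grip 0.0 F [ 0.2 -0.7  0.3] x-axis yaw 15.57
[.468,.029,.10] -> [ 0.4584 -0.5264  0.1229]
[.468,.029,.0145] -> [ 0.4584 -0.5262  0.2084]
```

Both views agree to within 2–5 mm and the sizes match what is given. My plan:
1. Bushing to the cork mat.
2. Objective to the round plate.
3. Rotor to the square plate.
4. Gear to the triangle.
5. Bushing to the strip.

I'll set the yaw to about 30° so the gripper body stays clear of the bottle and drawer.

{"fn": "servo_tool", "kwargs": {"targets": [{"offset": [0.01,-0.012,0],"dr": [0,0,-1]},{"offset": [0.03,-0.035,0],"dr": [0,0,-2]},{"offset": [0.055,-0.064,0],"dr": [0,0,-3]},{"offset": [0.08,-0.093,0],"dr": [0,0,-4]},{"offset": [0.105,-0.122,0.01],"dr": [0,0,-5]},{"offset": [0.13,-0.151,0.015],"dr": [0,0,-6]},{"offset": [0.155,-0.18,0.02],"dr": [0,0,-7]},{"offset": [0.18,-0.209,0.025],"dr": [0,0,-8]},{"offset": [0.205,-0.238,0.03],"dr": [0,0,-9]},{"offset": [0.23,-0.267,0.035],"dr": [0,0,-10]},{"offset": [0.255,-0.296,0.04],"dr": [0,0,-11]},{"offset": [0.28,-0.325,0.045],"dr": [0,0,-12]},{"offset": [0.305,-0.354,0.05],"dr": [0,0,-13]},{"offset": [0.33,-0.383,0.055],"dr": [0,0,-14]},{"offset": [0.355,-0.412,0.06],"dr": [0,0,-14.4]},{"offset": [0.38,-0.441,0.065],"dr": [0,0,-14.4]},{"offset": [0.405,-0.47,0.07],"dr": [0,0,-14.4]},{"offset": [0.43,-0.499,0.073],"dr": [0,0,-14.4]},{"offset": [0.45,-0.522,0.073],"dr": [0,0,-14.4]},{"offset": [0.456,-0.529,0.073],"dr": [0,0,-14.4]}]}}

```text
time_s: 1.77
position: [0.4664, 0.0334, 0.1493]
tcp_rot: [[0.864, 0.503, 0.001], [0.503, -0.864, 0.001], [0.001, -0.0, -1.0]]
force: [0.5, -0.9, 0.1]
opening: 0.998
grasp_force: 0.0
```

```bash
python3 to.py "[.4655,.031,.0145]"
```

```text
t 1.77 p [0.4664 0.0334 0.1493] open 0.998 grip 0.0 F [ 0.5 -0.9  0.1] x-axis yaw 30.21
[.4655,.031,.0145] -> [-0.0021  0.0017  0.1348]
```

{"fn": "servo_tool", "kwargs": {"targets": [{"offset": [-0.001,0.001,0.008],"dr": [0,0,0]},{"offset": [-0.002,0.002,0.025],"dr": [0,0,0]},{"offset": [-0.002,0.002,0.05],"dr": [0,0,0]},{"offset": [-0.002,0.002,0.075],"dr": [0,0,0]},{"offset": [-0.002,0.002,0.095],"dr": [0,0,0]},{"offset": [-0.002,0.002,0.11],"dr": [0,0,0]},{"offset": [-0.002,0.002,0.12],"dr": [0,0,0]},{"offset": [-0.002,0.002,0.128],"dr": [0,0,0]},{"offset": [-0.002,0.002,0.133],"dr": [0,0,0]},{"offset": [-0.002,0.002,0.134],"dr": [0,0,0]},{"offset": [-0.002,0.002,0.134],"dr": [0,0,0]},{"offset": [-0.002,0.002,0.134],"dr": [0,0,0]}]}}

```text
time_s: 2.77
position: [0.4648, 0.0271, 0.0161]
tcp_rot: [[0.866, 0.5, 0.001], [0.5, -0.866, -0.0], [0.001, 0.001, -1.0]]
force: [0.2, 0.2, 0.9]
opening: 0.999
grasp_force: 0.0
```

{"fn": "servo_tool", "kwargs": {"gripper": 1, "targets": [{"offset": [0,0,0],"dr": [0,0,0]},{"offset": [0,0,0],"dr": [0,0,0]},{"offset": [0,0,0],"dr": [0,0,0]},{"offset": [0,0,0],"dr": [0,0,0]},{"offset": [0,0,0],"dr": [0,0,0]},{"offset": [0,0,0],"dr": [0,0,0]},{"offset": [0,0,0],"dr": [0,0,0]},{"offset": [0,0,0],"dr": [0,0,0]},{"offset": [0,0,0],"dr": [0,0,0]},{"offset": [0,0,0],"dr": [0,0,0]},{"offset": [0,0,0],"dr": [0,0,0]},{"offset": [0,0,0],"dr": [0,0,0]}]}}

```text
time_s: 3.77
position: [0.4642, 0.0273, 0.0155]
tcp_rot: [[0.866, 0.5, -0.0], [0.5, -0.866, 0.0], [-0.0, -0.0, -1.0]]
force: [-0.9, -1.0, 0.7]
opening: 0.284
grasp_force: 30.0
```

```bash
python3 to.py "[.451,-.158,.10]" "[.451,-.158,.015]"
```

```text
t 3.77 p [0.4642 0.0273 0.0155] open 0.284 grip 30.0 F [-0.9 -1.   0.7] x-axis yaw 29.98
[.451,-.158,.10] -> [-0.104   0.1539 -0.0845]
[.451,-.158,.015] -> [-0.104   0.1539  0.0005]
```

{"fn": "servo_tool", "kwargs": {"targets": [{"offset": [0,0,-0.005],"dr": [0,0,0]},{"offset": [0,0,-0.018],"dr": [0,0,0]},{"offset": [-0.002,0.003,-0.035],"dr": [0,0,0]},{"offset": [-0.008,0.012,-0.05],"dr": [0,0,0]},{"offset": [-0.02,0.029,-0.055],"dr": [0,0,0]},{"offset": [-0.034,0.05,-0.055],"dr": [0,0,0]},{"offset": [-0.05,0.073,-0.055],"dr": [0,0,0]},{"offset": [-0.066,0.097,-0.055],"dr": [0,0,0]},{"offset": [-0.082,0.121,-0.055],"dr": [0,0,0]},{"offset": [-0.095,0.14,-0.055],"dr": [0,0,0]},{"offset": [-0.102,0.151,-0.05],"dr": [0,0,0]},{"offset": [-0.104,0.154,-0.04],"dr": [0,0,0]},{"offset": [-0.104,0.154,-0.028],"dr": [0,0,0]},{"offset": [-0.104,0.154,-0.017],"dr": [0,0,0]},{"offset": [-0.104,0.154,-0.009],"dr": [0,0,0]},{"offset": [-0.104,0.154,-0.004],"dr": [0,0,0]},{"offset": [-0.104,0.154,-0.001],"dr": [0,0,0]},{"offset": [-0.104,0.154,-0.001],"dr": [0,0,0]},{"offset": [-0.104,0.154,-0.001],"dr": [0,0,0]}]}}

```text
time_s: 5.35
position: [0.4513, -0.1577, 0.0165]
tcp_rot: [[0.866, 0.5, 0.0], [0.5, -0.866, 0.0], [0.0, -0.0, -1.0]]
force: [0.7, 0.6, -1.2]
opening: 0.283
grasp_force: 30.0
```

{"fn": "servo_tool", "kwargs": {"gripper": -1, "targets": [{"offset": [0,0,0],"dr": [0,0,0]},{"offset": [0,0,0],"dr": [0,0,0]},{"offset": [0,0,0],"dr": [0,0,0]},{"offset": [0,0,0],"dr": [0,0,0]},{"offset": [0,0,0],"dr": [0,0,0]},{"offset": [0,0,0],"dr": [0,0,0]},{"offset": [0,0,0],"dr": [0,0,0]},{"offset": [0,0,0],"dr": [0,0,0]},{"offset": [0,0,-0.01],"dr": [0,0,0]},{"offset": [0,0,-0.035],"dr": [0,0,0]},{"offset": [0,0,-0.065],"dr": [0,0,0]},{"offset": [0,0,-0.095],"dr": [0,0,0]},{"offset": [0,0,-0.115],"dr": [0,0,0]},{"offset": [0,0,-0.125],"dr": [0,0,0]}]}}

```text
time_s: 6.52
position: [0.4523, -0.1587, 0.145]
tcp_rot: [[0.866, 0.5, 0.004], [0.5, -0.866, -0.003], [0.002, 0.005, -1.0]]
force: [0.2, -0.6, -0.7]
opening: 0.998
grasp_force: 0.0
```

```bash
python3 to.py "[.614,-.0325,.14]" "[.614,-.0325,.022]"
python3 - <<'E'
from rig import viewer
import cv2,numpy as np
c=viewer.capture("scene"); np.savez("scene1.npz",**c)
d=viewer.capture("top"); np.savez("top1.npz",**d)
cv2.imwrite("pics/s1.png",np.hstack([cv2.resize(x[130:330,170:370],(400,400)) for x in (c["color"],d["color"])])[...,::-1])
E
```

```text
t 6.52 p [ 0.4523 -0.1587  0.145 ] open 0.998 grip 0.0 F [ 0.2 -0.6 -0.7] x-axis yaw 29.98
[.614,-.0325,.14] -> [ 0.2031 -0.0285  0.0053]
[.614,-.0325,.022] -> [ 0.2028 -0.0291  0.1233]
```

View pics/s1.png

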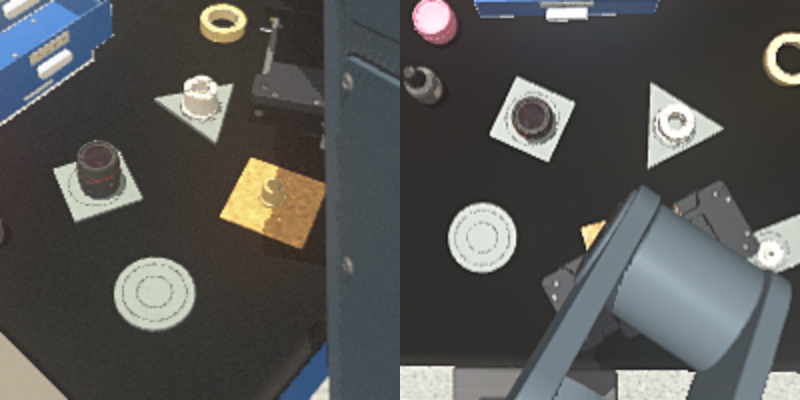

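The bushing stands upright on the cork at (272,190) in the left crop, and the round plate is empty. Next is the objective.

{"fn": "servo_tool", "kwargs": {"targets": [{"offset": [0.01,-0.001,0],"dr": [0,0,0]},{"offset": [0.035,-0.005,0],"dr": [0,0,0]},{"offset": [0.065,-0.009,0],"dr": [0,0,0]},{"offset": [0.095,-0.013,0],"dr": [0,0,0]},{"offset": [0.125,-0.017,0],"dr": [0,0,0]},{"offset": [0.155,-0.021,0],"dr": [0,0,0]},{"offset": [0.18,-0.024,0],"dr": [0,0,0]},{"offset": [0.197,-0.026,0.005],"dr": [0,0,0]},{"offset": [0.203,-0.027,0.01],"dr": [0,0,0]},{"offset": [0.203,-0.027,0.02],"dr": [0,0,0]},{"offset": [0.203,-0.027,0.02],"dr": [0,0,0]},{"offset": [0.203,-0.027,0.02],"dr": [0,0,0]},{"offset": [0.203,-0.027,0.02],"dr": [0,0,0]}]}}

```text
time_s: 7.7
position: [0.6122, -0.034, 0.1209]
tcp_rot: [[0.867, 0.499, -0.002], [0.499, -0.867, 0.0], [-0.002, -0.001, -1.0]]
force: [0.6, -0.0, -0.2]
opening: 1.001
grasp_force: 0.0
```

```bash
python3 to.py "[.614,-.0325,.022]"
```

```text
t 7.7 p [ 0.6122 -0.034   0.1209] open 1.001 grip 0.0 F [ 0.6 -0.  -0.2] x-axis yaw 29.9
[.614,-.0325,.022] -> [ 0.0024 -0.0003  0.0989]
```

{"fn": "servo_tool", "kwargs": {"targets": [{"offset": [0.001,0,0.008],"dr": [0,0,0]},{"offset": [0.002,0,0.025],"dr": [0,0,0]},{"offset": [0.002,0,0.045],"dr": [0,0,0]},{"offset": [0.002,0,0.063],"dr": [0,0,0]},{"offset": [0.002,0,0.078],"dr": [0,0,0]},{"offset": [0.002,0,0.09],"dr": [0,0,0]},{"offset": [0.002,0,0.097],"dr": [0,0,0]},{"offset": [0.002,0,0.099],"dr": [0,0,0]},{"offset": [0.002,0,0.099],"dr": [0,0,0]},{"offset": [0.002,0,0.099],"dr": [0,0,0]}]}}

```text
time_s: 8.53
position: [0.6158, -0.0325, 0.0232]
tcp_rot: [[0.866, 0.499, 0.001], [0.499, -0.866, -0.0], [0.001, 0.001, -1.0]]
force: [-0.8, 0.1, 0.6]
opening: 1.001
grasp_force: 0.0
```

{"fn": "servo_tool", "kwargs": {"gripper": 1, "targets": [{"offset": [0,0,0],"dr": [0,0,0]},{"offset": [0,0,0],"dr": [0,0,0]},{"offset": [0,0,0],"dr": [0,0,0]},{"offset": [0,0,0],"dr": [0,0,0]},{"offset": [0,0,0],"dr": [0,0,0]},{"offset": [0,0,0],"dr": [0,0,0]},{"offset": [0,0,0],"dr": [0,0,0]},{"offset": [0,0,0],"dr": [0,0,0]},{"offset": [0,0,0],"dr": [0,0,0]},{"offset": [0,0,0],"dr": [0,0,0]}]}}

```text
time_s: 9.37
position: [0.6154, -0.0324, 0.0227]
tcp_rot: [[0.866, 0.5, 0.0], [0.5, -0.866, -0.0], [0.0, 0.0, -1.0]]
force: [0.2, -0.4, 1.9]
opening: 0.574
grasp_force: 30.0
```

```bash
python3 to.py "[.468,.0286,.022]"
```

```text
t 9.37 p [ 0.6154 -0.0324  0.0227] open 0.574 grip 30.0 F [ 0.2 -0.4  1.9] x-axis yaw 29.98
[.468,.0286,.022] -> [-0.0972 -0.1265  0.0006]
```

{"fn": "servo_tool", "kwargs": {"targets": [{"offset": [0,0,-0.005],"dr": [0,0,0]},{"offset": [0,0,-0.015],"dr": [0,0,0]},{"offset": [0,0,-0.03],"dr": [0,0,0]},{"offset": [-0.004,-0.006,-0.04],"dr": [0,0,0]},{"offset": [-0.013,-0.017,-0.045],"dr": [0,0,0]},{"offset": [-0.025,-0.033,-0.045],"dr": [0,0,0]},{"offset": [-0.038,-0.05,-0.045],"dr": [0,0,0]},{"offset": [-0.052,-0.068,-0.045],"dr": [0,0,0]},{"offset": [-0.066,-0.086,-0.045],"dr": [0,0,0]},{"offset": [-0.08,-0.104,-0.045],"dr": [0,0,0]},{"offset": [-0.09,-0.118,-0.045],"dr": [0,0,0]},{"offset": [-0.096,-0.125,-0.04],"dr": [0,0,0]},{"offset": [-0.097,-0.126,-0.03],"dr": [0,0,0]},{"offset": [-0.097,-0.126,-0.018],"dr": [0,0,0]},{"offset": [-0.097,-0.126,-0.01],"dr": [0,0,0]},{"offset": [-0.097,-0.126,-0.004],"dr": [0,0,0]},{"offset": [-0.097,-0.126,-0.001],"dr": [0,0,0]},{"offset": [-0.097,-0.126,-0.0005],"dr": [0,0,0]},{"offset": [-0.097,-0.126,-0.0005],"dr": [0,0,0]},{"offset": [-0.097,-0.126,-0.0005],"dr": [0,0,0]}]}}

```text
time_s: 11.03
position: [0.4686, 0.0283, 0.0233]
tcp_rot: [[0.866, 0.5, 0.001], [0.5, -0.866, -0.0], [0.0, 0.0, -1.0]]
force: [-0.2, 0.1, -2.4]
opening: 0.571
grasp_force: 30.0
```

{"fn": "servo_tool", "kwargs": {"gripper": -1, "targets": [{"offset": [0,0,0],"dr": [0,0,0]},{"offset": [0,0,0],"dr": [0,0,0]},{"offset": [0,0,0],"dr": [0,0,0]},{"offset": [0,0,0],"dr": [0,0,0]},{"offset": [0,0,0],"dr": [0,0,0]},{"offset": [0,0,0],"dr": [0,0,0]},{"offset": [0,0,0],"dr": [0,0,0]},{"offset": [0,0,-0.01],"dr": [0,0,0]},{"offset": [0,0,-0.035],"dr": [0,0,0]},{"offset": [0,0,-0.065],"dr": [0,0,0]},{"offset": [0,0,-0.085],"dr": [0,0,0]},{"offset": [0,0,-0.1],"dr": [0,0,0]},{"offset": [0,0,-0.105],"dr": [0,0,0]},{"offset": [0,0,-0.105],"dr": [0,0,0]},{"offset": [0,0,-0.105],"dr": [0,0,0]}]}}

```text
time_s: 12.28
position: [0.468, 0.0284, 0.1281]
tcp_rot: [[0.866, 0.5, 0.0], [0.5, -0.866, -0.0], [0.0, 0.0, -1.0]]
force: [-0.6, -0.4, 0.3]
opening: 0.995
grasp_force: 0.0
```

```bash
python3 to.py "[.6135,-.209,.12]" "[.6135,-.209,.021]"
```

```text
t 12.28 p [0.468  0.0284 0.1281] open 0.995 grip 0.0 F [-0.6 -0.4  0.3] x-axis yaw 29.97
[.6135,-.209,.12] -> [0.0074 0.2783 0.0081]
[.6135,-.209,.021] -> [0.0074 0.2783 0.1071]
```

{"fn": "servo_tool", "kwargs": {"targets": [{"offset": [0,0.01,0],"dr": [0,0,0]},{"offset": [0.001,0.035,0],"dr": [0,0,0]},{"offset": [0.002,0.07,0],"dr": [0,0,0]},{"offset": [0.003,0.105,0],"dr": [0,0,0]},{"offset": [0.004,0.14,0],"dr": [0,0,0]},{"offset": [0.005,0.175,0],"dr": [0,0,0]},{"offset": [0.006,0.21,0],"dr": [0,0,0]},{"offset": [0.007,0.24,0.005],"dr": [0,0,0]},{"offset": [0.007,0.263,0.01],"dr": [0,0,0]},{"offset": [0.007,0.275,0.015],"dr": [0,0,0]},{"offset": [0.007,0.278,0.022],"dr": [0,0,0]},{"offset": [0.007,0.278,0.033],"dr": [0,0,0]},{"offset": [0.007,0.278,0.048],"dr": [0,0,0]},{"offset": [0.007,0.278,0.065],"dr": [0,0,0]},{"offset": [0.007,0.278,0.08],"dr": [0,0,0]},{"offset": [0.007,0.278,0.093],"dr": [0,0,0]},{"offset": [0.007,0.278,0.102],"dr": [0,0,0]},{"offset": [0.007,0.278,0.106],"dr": [0,0,0]},{"offset": [0.007,0.278,0.106],"dr": [0,0,0]},{"offset": [0.007,0.278,0.106],"dr": [0,0,0]}]}}

```text
time_s: 13.95
position: [0.6134, -0.2087, 0.0222]
tcp_rot: [[0.866, 0.5, 0.0], [0.5, -0.866, -0.0], [0.0, 0.0, -1.0]]
force: [-0.3, -0.5, -0.9]
opening: 1.0
grasp_force: 0.0
```

{"fn": "servo_tool", "kwargs": {"gripper": 1, "targets": [{"offset": [0,0,0],"dr": [0,0,0]},{"offset": [0,0,0],"dr": [0,0,0]},{"offset": [0,0,0],"dr": [0,0,0]},{"offset": [0,0,0],"dr": [0,0,0]},{"offset": [0,0,0],"dr": [0,0,0]},{"offset": [0,0,0],"dr": [0,0,0]},{"offset": [0,0,0],"dr": [0,0,0]},{"offset": [0,0,0],"dr": [0,0,0]},{"offset": [0,0,0],"dr": [0,0,0]},{"offset": [0,0,0],"dr": [0,0,0]},{"offset": [0,0,0],"dr": [0,0,0]}]}}

```text
time_s: 14.87
position: [0.6135, -0.2093, 0.0221]
tcp_rot: [[0.866, 0.5, 0.001], [0.5, -0.866, -0.001], [0.0, 0.001, -1.0]]
force: [0.9, -0.5, -1.0]
opening: 0.5
grasp_force: 29.9
```

```bash
python3 to.py "[.62,-.032,.022]"
```

```text
t 14.87 p [ 0.6135 -0.2093  0.0221] open 0.5 grip 29.9 F [ 0.9 -0.5 -1. ] x-axis yaw 29.97
[.62,-.032,.022] -> [ 0.0942 -0.1503  0.    ]
```

{"fn": "servo_tool", "kwargs": {"targets": [{"offset": [0,0,-0.005],"dr": [0,0,0]},{"offset": [0,0,-0.018],"dr": [0,0,0]},{"offset": [0.002,-0.003,-0.032],"dr": [0,0,0]},{"offset": [0.008,-0.013,-0.04],"dr": [0,0,0]},{"offset": [0.018,-0.029,-0.04],"dr": [0,0,0]},{"offset": [0.031,-0.05,-0.04],"dr": [0,0,0]},{"offset": [0.045,-0.072,-0.04],"dr": [0,0,0]},{"offset": [0.059,-0.094,-0.04],"dr": [0,0,0]},{"offset": [0.073,-0.116,-0.04],"dr": [0,0,0]},{"offset": [0.085,-0.136,-0.04],"dr": [0,0,0]},{"offset": [0.092,-0.147,-0.04],"dr": [0,0,0]},{"offset": [0.094,-0.15,-0.035],"dr": [0,0,0]},{"offset": [0.094,-0.15,-0.026],"dr": [0,0,0]},{"offset": [0.094,-0.15,-0.016],"dr": [0,0,0]},{"offset": [0.094,-0.15,-0.009],"dr": [0,0,0]},{"offset": [0.094,-0.15,-0.004],"dr": [0,0,0]},{"offset": [0.094,-0.15,-0.001],"dr": [0,0,0]},{"offset": [0.094,-0.15,-0.0005],"dr": [0,0,0]},{"offset": [0.094,-0.15,-0.0005],"dr": [0,0,0]},{"offset": [0.094,-0.15,-0.0005],"dr": [0,0,0]}]}}

```text
time_s: 16.53
position: [0.62, -0.0326, 0.0224]
tcp_rot: [[0.867, 0.499, 0.001], [0.499, -0.867, -0.0], [0.0, 0.0, -1.0]]
force: [-0.4, -0.5, -3.4]
opening: 0.495
grasp_force: 29.8
```

{"fn": "servo_tool", "kwargs": {"gripper": -1, "targets": [{"offset": [0,0,0],"dr": [0,0,0]},{"offset": [0,0,0],"dr": [0,0,0]},{"offset": [0,0,0],"dr": [0,0,0]},{"offset": [0,0,0],"dr": [0,0,0]},{"offset": [0,0,0],"dr": [0,0,0]},{"offset": [0,0,0],"dr": [0,0,0]},{"offset": [0,0,0],"dr": [0,0,0]},{"offset": [0,0,-0.01],"dr": [0,0,0]},{"offset": [0,0,-0.035],"dr": [0,0,0]},{"offset": [0,0,-0.065],"dr": [0,0,0]},{"offset": [0,0,-0.085],"dr": [0,0,0]},{"offset": [0,0,-0.1],"dr": [0,0,0]},{"offset": [0,0,-0.105],"dr": [0,0,0]},{"offset": [0,0,-0.105],"dr": [0,0,0]},{"offset": [0,0,-0.105],"dr": [0,0,0]}]}}

```text
time_s: 17.78
position: [0.6194, -0.032, 0.1275]
tcp_rot: [[0.866, 0.5, -0.0], [0.5, -0.866, 0.0], [-0.0, -0.0, -1.0]]
force: [0.0, 0.6, -0.8]
opening: 1.0
grasp_force: 0.0
```

```bash
python3 to.py "[.4546,-.3282,.10]" "[.4546,-.3282,.0085]"
```

```text
t 17.78 p [ 0.6194 -0.032   0.1275] open 1.0 grip 0.0 F [ 0.   0.6 -0.8] x-axis yaw 29.97
[.4546,-.3282,.10] -> [-0.2907  0.1743  0.0276]
[.4546,-.3282,.0085] -> [-0.2907  0.1743  0.1191]
```

{"fn": "servo_tool", "kwargs": {"targets": [{"offset": [-0.008,0.005,0],"dr": [0,0,0]},{"offset": [-0.03,0.018,0],"dr": [0,0,0]},{"offset": [-0.06,0.036,0],"dr": [0,0,0]},{"offset": [-0.09,0.054,0],"dr": [0,0,0]},{"offset": [-0.12,0.072,0],"dr": [0,0,0]},{"offset": [-0.15,0.09,0],"dr": [0,0,0]},{"offset": [-0.18,0.108,0],"dr": [0,0,0]},{"offset": [-0.21,0.126,0],"dr": [0,0,0]},{"offset": [-0.24,0.144,0.01],"dr": [0,0,0]},{"offset": [-0.265,0.159,0.02],"dr": [0,0,0]},{"offset": [-0.283,0.17,0.032],"dr": [0,0,0]},{"offset": [-0.29,0.174,0.046],"dr": [0,0,0]},{"offset": [-0.291,0.174,0.06],"dr": [0,0,0]},{"offset": [-0.291,0.174,0.075],"dr": [0,0,0]},{"offset": [-0.291,0.174,0.085],"dr": [0,0,0]},{"offset": [-0.291,0.174,0.09],"dr": [0,0,0]},{"offset": [-0.291,0.174,0.09],"dr": [0,0,0]},{"offset": [-0.291,0.174,0.09],"dr": [0,0,0]}]}}

```text
time_s: 19.28
position: [0.4544, -0.3279, 0.0372]
tcp_rot: [[0.866, 0.5, -0.001], [0.5, -0.866, 0.001], [-0.0, -0.001, -1.0]]
force: [0.2, -0.1, 0.1]
opening: 0.997
grasp_force: 0.0
```

```bash
python3 to.py "[.4546,-.3282,.0085]"
```

```text
t 19.28 p [ 0.4544 -0.3279  0.0372] open 0.997 grip 0.0 F [ 0.2 -0.1  0.1] x-axis yaw 29.99
[.4546,-.3282,.0085] -> [0.     0.0004 0.0287]
```

{"fn": "servo_tool", "kwargs": {"targets": [{"offset": [0,0,0.006],"dr": [0,0,0]},{"offset": [0,0,0.014],"dr": [0,0,0]},{"offset": [0,0,0.021],"dr": [0,0,0]},{"offset": [0,0,0.026],"dr": [0,0,0]},{"offset": [0,0,0.028],"dr": [0,0,0]},{"offset": [0,0,0.0285],"dr": [0,0,0]},{"offset": [0,0,0.0285],"dr": [0,0,0]},{"offset": [0,0,0.0285],"dr": [0,0,0]}]}}

```text
time_s: 19.95
position: [0.4547, -0.3283, 0.0092]
tcp_rot: [[0.866, 0.5, 0.0], [0.5, -0.866, -0.0], [0.0, 0.0, -1.0]]
force: [-0.6, -0.3, 0.2]
opening: 1.0
grasp_force: 0.0
```

{"fn": "servo_tool", "kwargs": {"gripper": 1, "targets": [{"offset": [0,0,0],"dr": [0,0,0]},{"offset": [0,0,0],"dr": [0,0,0]},{"offset": [0,0,0],"dr": [0,0,0]},{"offset": [0,0,0],"dr": [0,0,0]},{"offset": [0,0,0],"dr": [0,0,0]},{"offset": [0,0,0],"dr": [0,0,0]},{"offset": [0,0,0],"dr": [0,0,0]},{"offset": [0,0,0],"dr": [0,0,0]},{"offset": [0,0,0],"dr": [0,0,0]},{"offset": [0,0,0],"dr": [0,0,0]},{"offset": [0,0,0],"dr": [0,0,0]},{"offset": [0,0,0],"dr": [0,0,0]}]}}

```text
time_s: 20.95
position: [0.4546, -0.3282, 0.009]
tcp_rot: [[0.866, 0.5, 0.0], [0.5, -0.866, -0.0], [0.0, 0.0, -1.0]]
force: [-0.5, 0.2, 0.5]
opening: 0.356
grasp_force: 30.0
```

```bash
python3 to.py "[.6125,-.2115,.0085]"
```

```text
t 20.95 p [ 0.4546 -0.3282  0.009 ] open 0.356 grip 30.0 F [-0.5  0.2  0.5] x-axis yaw 29.97
[.6125,-.2115,.0085] -> [ 0.1951 -0.0222  0.0006]
```

{"fn": "servo_tool", "kwargs": {"targets": [{"offset": [0,0,-0.004],"dr": [0,0,0]},{"offset": [0,0,-0.015],"dr": [0,0,0]},{"offset": [0.005,-0.001,-0.03],"dr": [0,0,0]},{"offset": [0.015,-0.002,-0.04],"dr": [0,0,0]},{"offset": [0.035,-0.004,-0.045],"dr": [0,0,0]},{"offset": [0.062,-0.007,-0.045],"dr": [0,0,0]},{"offset": [0.09,-0.01,-0.045],"dr": [0,0,0]},{"offset": [0.118,-0.013,-0.045],"dr": [0,0,0]},{"offset": [0.145,-0.016,-0.045],"dr": [0,0,0]},{"offset": [0.17,-0.019,-0.045],"dr": [0,0,0]},{"offset": [0.187,-0.021,-0.045],"dr": [0,0,0]},{"offset": [0.194,-0.022,-0.04],"dr": [0,0,0]},{"offset": [0.195,-0.022,-0.03],"dr": [0,0,0]},{"offset": [0.195,-0.022,-0.018],"dr": [0,0,0]},{"offset": [0.195,-0.022,-0.01],"dr": [0,0,0]},{"offset": [0.195,-0.022,-0.004],"dr": [0,0,0]},{"offset": [0.195,-0.022,-0.001],"dr": [0,0,0]},{"offset": [0.195,-0.022,-0.0005],"dr": [0,0,0]},{"offset": [0.195,-0.022,-0.0005],"dr": [0,0,0]},{"offset": [0.195,-0.022,-0.0005],"dr": [0,0,0]}]}}

```text
time_s: 22.62
position: [0.6122, -0.2123, 0.0093]
tcp_rot: [[0.867, 0.499, -0.0], [0.499, -0.867, 0.0], [-0.0, -0.0, -1.0]]
force: [0.1, -0.4, -0.5]
opening: 0.359
grasp_force: 30.0
```

{"fn": "servo_tool", "kwargs": {"gripper": -1, "targets": [{"offset": [0,0,0],"dr": [0,0,0]},{"offset": [0,0,0],"dr": [0,0,0]},{"offset": [0,0,0],"dr": [0,0,0]},{"offset": [0,0,0],"dr": [0,0,0]},{"offset": [0,0,0],"dr": [0,0,0]},{"offset": [0,0,0],"dr": [0,0,0]},{"offset": [0,0,0],"dr": [0,0,0]},{"offset": [0,0,0],"dr": [0,0,0]},{"offset": [0,0,-0.01],"dr": [0,0,0]},{"offset": [0,0,-0.035],"dr": [0,0,0]},{"offset": [0,0,-0.065],"dr": [0,0,0]},{"offset": [0,0,-0.085],"dr": [0,0,0]},{"offset": [0,0,-0.1],"dr": [0,0,0]},{"offset": [0,0,-0.105],"dr": [0,0,0]},{"offset": [0,0,-0.105],"dr": [0,0,0]},{"offset": [0,0,-0.105],"dr": [0,0,0]}]}}

```text
time_s: 23.95
position: [0.6122, -0.2115, 0.1145]
tcp_rot: [[0.866, 0.5, -0.0], [0.5, -0.866, 0.0], [-0.0, -0.0, -1.0]]
force: [0.0, -0.0, 0.5]
opening: 0.999
grasp_force: 0.0
```

```bash
python3 to.py "[.4513,-.1577,.0158]"
```

```text
t 23.95 p [ 0.6122 -0.2115  0.1145] open 0.999 grip 0.0 F [ 0.  -0.   0.5] x-axis yaw 29.98
[.4513,-.1577,.0158] -> [-0.1125 -0.127   0.0988]
```

{"fn": "servo_tool", "kwargs": {"targets": [{"offset": [-0.006,-0.007,0],"dr": [0,0,0]},{"offset": [-0.02,-0.023,0],"dr": [0,0,0]},{"offset": [-0.04,-0.046,0],"dr": [0,0,0]},{"offset": [-0.06,-0.069,0],"dr": [0,0,0]},{"offset": [-0.08,-0.092,0],"dr": [0,0,0]},{"offset": [-0.097,-0.112,0.005],"dr": [0,0,0]},{"offset": [-0.107,-0.124,0.012],"dr": [0,0,0]},{"offset": [-0.11,-0.127,0.022],"dr": [0,0,0]},{"offset": [-0.11,-0.127,0.035],"dr": [0,0,0]},{"offset": [-0.11,-0.127,0.05],"dr": [0,0,0]},{"offset": [-0.11,-0.127,0.065],"dr": [0,0,0]},{"offset": [-0.11,-0.127,0.08],"dr": [0,0,0]},{"offset": [-0.11,-0.127,0.09],"dr": [0,0,0]},{"offset": [-0.11,-0.127,0.096],"dr": [0,0,0]},{"offset": [-0.11,-0.127,0.0985],"dr": [0,0,0]},{"offset": [-0.11,-0.127,0.0985],"dr": [0,0,0]},{"offset": [-0.11,-0.127,0.0985],"dr": [0,0,0]}]}}

```text
time_s: 25.37
position: [0.4539, -0.1567, 0.0162]
tcp_rot: [[0.866, 0.5, 0.0], [0.5, -0.866, -0.0], [0.0, 0.0, -1.0]]
force: [0.4, 0.5, 0.1]
opening: 1.002
grasp_force: 0.0
```

{"fn": "servo_tool", "kwargs": {"gripper": 1, "targets": [{"offset": [0,0,0],"dr": [0,0,0]},{"offset": [0,0,0],"dr": [0,0,0]},{"offset": [0,0,0],"dr": [0,0,0]},{"offset": [0,0,0],"dr": [0,0,0]},{"offset": [0,0,0],"dr": [0,0,0]},{"offset": [0,0,0],"dr": [0,0,0]},{"offset": [0,0,0],"dr": [0,0,0]},{"offset": [0,0,0],"dr": [0,0,0]},{"offset": [0,0,0],"dr": [0,0,0]},{"offset": [0,0,0],"dr": [0,0,0]},{"offset": [0,0,0],"dr": [0,0,0]},{"offset": [0,0,0],"dr": [0,0,0]}]}}

```text
time_s: 26.37
position: [0.4538, -0.1566, 0.016]
tcp_rot: [[0.866, 0.5, -0.0], [0.5, -0.866, -0.0], [-0.0, 0.0, -1.0]]
force: [1.2, -0.7, 0.3]
opening: 0.281
grasp_force: 30.0
```

```bash
python3 to.py "[.457,-.3295,.0158]"
```

```text
t 26.37 p [ 0.4538 -0.1566  0.016 ] open 0.281 grip 30.0 F [ 1.2 -0.7  0.3] x-axis yaw 29.98
[.457,-.3295,.0158] -> [-0.0836  0.1514  0.0002]
```

{"fn": "servo_tool", "kwargs": {"targets": [{"offset": [0,0,-0.005],"dr": [0,0,0]},{"offset": [0,0,-0.018],"dr": [0,0,0]},{"offset": [-0.002,0.003,-0.032],"dr": [0,0,0]},{"offset": [-0.007,0.012,-0.04],"dr": [0,0,0]},{"offset": [-0.016,0.029,-0.04],"dr": [0,0,0]},{"offset": [-0.027,0.05,-0.04],"dr": [0,0,0]},{"offset": [-0.04,0.072,-0.04],"dr": [0,0,0]},{"offset": [-0.053,0.095,-0.04],"dr": [0,0,0]},{"offset": [-0.066,0.118,-0.04],"dr": [0,0,0]},{"offset": [-0.076,0.137,-0.04],"dr": [0,0,0]},{"offset": [-0.082,0.148,-0.04],"dr": [0,0,0]},{"offset": [-0.084,0.151,-0.035],"dr": [0,0,0]},{"offset": [-0.084,0.151,-0.026],"dr": [0,0,0]},{"offset": [-0.084,0.151,-0.016],"dr": [0,0,0]},{"offset": [-0.084,0.151,-0.009],"dr": [0,0,0]},{"offset": [-0.084,0.151,-0.004],"dr": [0,0,0]},{"offset": [-0.084,0.151,-0.001],"dr": [0,0,0]},{"offset": [-0.084,0.151,-0.0005],"dr": [0,0,0]},{"offset": [-0.084,0.151,-0.0005],"dr": [0,0,0]},{"offset": [-0.084,0.151,-0.0005],"dr": [0,0,0]}]}}

```text
time_s: 28.03
position: [0.4566, -0.3291, 0.0165]
tcp_rot: [[0.866, 0.5, 0.0], [0.5, -0.866, -0.0], [0.0, 0.0, -1.0]]
force: [0.5, 0.9, -1.1]
opening: 0.285
grasp_force: 30.0
```

{"fn": "servo_tool", "kwargs": {"gripper": -1, "targets": [{"offset": [0,0,0],"dr": [0,0,0]},{"offset": [0,0,0],"dr": [0,0,0]},{"offset": [0,0,0],"dr": [0,0,0]},{"offset": [0,0,0],"dr": [0,0,0]},{"offset": [0,0,0],"dr": [0,0,0]},{"offset": [0,0,0],"dr": [0,0,0]},{"offset": [0,0,0],"dr": [0,0,0]},{"offset": [0,0,0],"dr": [0,0,0]},{"offset": [0,0,-0.01],"dr": [0,0,0]},{"offset": [0,0,-0.035],"dr": [0,0,0]},{"offset": [0,0,-0.065],"dr": [0,0,0]},{"offset": [0,0,-0.095],"dr": [0,0,0]},{"offset": [0,0,-0.125],"dr": [0,0,0]},{"offset": [0,0,-0.15],"dr": [0,0,0]},{"offset": [0,0,-0.17],"dr": [0,0,0]},{"offset": [0,0,-0.18],"dr": [0,0,0]}]}}

```text
time_s: 29.37
position: [0.4574, -0.3303, 0.2003]
tcp_rot: [[0.866, 0.5, 0.004], [0.5, -0.866, -0.004], [0.001, 0.006, -1.0]]
force: [1.0, -0.8, -0.2]
opening: 1.001
grasp_force: 0.0
```

{"fn": "servo_tool", "kwargs": {"targets": [{"offset": [-0.01,0.01,0],"dr": [0,0,0]},{"offset": [-0.03,0.03,0],"dr": [0,0,0]},{"offset": [-0.05,0.05,0],"dr": [0,0,0]},{"offset": [-0.07,0.07,0],"dr": [0,0,0]},{"offset": [-0.09,0.09,0],"dr": [0,0,0]},{"offset": [-0.11,0.11,0],"dr": [0,0,0]},{"offset": [-0.13,0.13,0],"dr": [0,0,0]},{"offset": [-0.15,0.15,0],"dr": [0,0,0]},{"offset": [-0.17,0.17,0],"dr": [0,0,0]},{"offset": [-0.19,0.18,0],"dr": [0,0,0]},{"offset": [-0.2,0.19,0],"dr": [0,0,0]},{"offset": [-0.2,0.19,0],"dr": [0,0,0]},{"offset": [-0.2,0.19,0],"dr": [0,0,0]}]}}

```text
time_s: 30.45
position: [0.3767, -0.594, 0.1944]
tcp_rot: [[0.867, 0.498, -0.001], [0.498, -0.867, 0.003], [0.001, -0.003, -1.0]]
force: [1.0, 0.7, -0.4]
opening: 0.997
grasp_force: 0.0
```

Run:
```python
from rig import bot,viewer
from geo import *
s=bot.read_state(); print(s['time_s'],s['position'],s['opening'])
c=viewer.capture("scene"); np.savez("scene2.npz",**c)
d=viewer.capture("top"); np.savez("top2.npz",**d)
st=dict(round=(211,249),square=(236,189),tri=(311,193),strip=(355,255))
a=[cv2.resize(d["color"][v-25:v+25,u-33:u+33],None,fx=6,fy=6,interpolation=cv2.INTER_CUBIC) for u,v in st.values()]
cv2.imwrite("pics/t2.png",np.vstack([np.hstack(a[:2]),np.hstack(a[2:])])[...,::-1])
cv2.imwrite("pics/s2.png",c["color"][...,::-1])
```

```text
30.45 [ 0.37673037 -0.59402358  0.19439485] 0.997081400506075
```

View pics/t2.png

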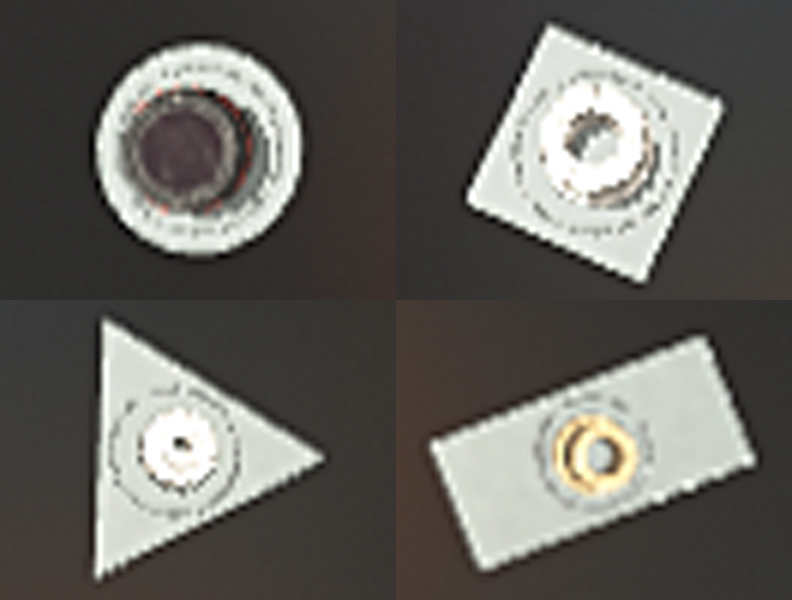

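View pics/s2.png

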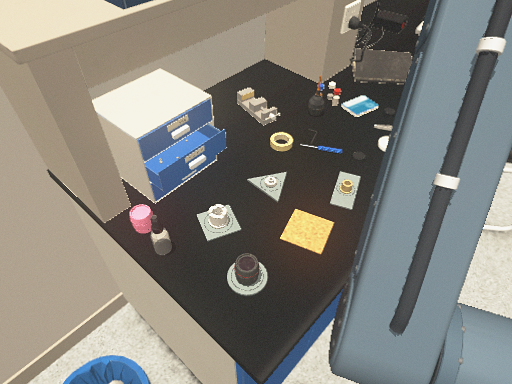

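All four stand upright on their own plates, and the bottle is still at (161,240) in the scene view. In the top crops the piece centres are objective (180,150), rotor (594,143), gear (180,448) and bushing (594,455). I'll check these offsets against the plate centres before handing in.

Run:
```python
from geo import *
T=dict(np.load("top2.npz"))
q=dict(obj=(211,249,180,150,.058,.4685,.0275),rot=(236,189,198,143,.043,.6198,-.0317),gear=(311,193,180,148,.016,.6127,-.2121),bush=(355,255,198,155,.012,.4582,-.3305))
for k,(u,v,a,b,z,x,y) in q.items():
    p=cast(T,[((a+.5)/6-.5+u-33,(b+.5)/6-.5+v-25)],z)[0,:2]; print(k,p.round(4),"err mm",((p-[x,y])*1e3).round(1))
```

```text
obj [0.4693 0.0279] err mm [0.8 0.4]
rot [ 0.6181 -0.0336] err mm [-1.7 -1.9]
gear [ 0.6126 -0.2129] err mm [-0.1 -0.8]
bush [ 0.4573 -0.3301] err mm [-0.9  0.4]
```

```bash
python3 -c "
from rig import ticket
print(ticket.hand_in())"
```

```text
the job is handed in; nothing more can be done
None
```

The job is handed in: the objective, rotor, gear and bushing each stand upright on their own plate, within about 3 mm of its middle by the top camera, at about 30 s of the 128 s; the bottle looks unmoved. The hand-in call gave no verdict.

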